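# Swing up the condiment carrier's handle and hold the carrier aloft

## Task

With the condiment carrier still standing on the worktop, swing its folded handle up until it rests upright against the stop of its catch. Then take the handle by the middle of its grip, lift the carrier with its jars about eight centimetres clear of the worktop, never tipping it far, and finish while still holding it there, level and still. All three jars stay in their cells, and the other things on the worktop are left where they are.

Things in the scene. Friction and masses are not known exactly. Their poses are not given: they have to be found in the camera images.
- carrier: plywood condiment carrier: tray 124 (x) x 116 (y) x 50 mm high, floor and walls 4 mm, four cells 56 x 52 mm, three filled. At both x ends a board 40 mm wide, 92 mm high, to x = +-67 mm, holds a handle pivot (y = 0, z = 62 mm) and a stop peg. Origin: centre of underside, z up; handle folded to its -y (robot's right; yaw -0.35 to 0.55). 0.55 to 0.8 kg with the jars
- bail (a joint): the carrier's swing handle, hinge along the carrier's x through y = 0, z = 62 mm. Value: its angle above level, on the carrier's -y side; starts at 0.55 to 0.95; 1.571 (hard stop) = upright in its catch, straight above the tray's middle. Stiff (0.06 N m): stays where left; a push of 1 to 2 N towards +y at the grip swings it up, no snap
- handle_grip (a point): middle of the handle's wooden grip, 112 mm from the hinge axis. The grip is a bar along the carrier's x, 137 mm long, 20 mm deep away from the hinge, 16 mm thick across; upright it is 174 mm above the carrier's underside and is pinched across its 16 mm, along the carrier's y. A flat steel arm at each end runs to the pivot
- salt: salt shaker, 44 mm wide, 90 mm tall, domed metal top, about 0.1 kg; loose in one of the cells of the carrier (which one varies), its foot 4 mm above the carrier's underside. Origin: centre of its foot, z up
- pepper: pepper shaker, the same shape as the salt shaker, 44 mm wide, 90 mm tall, about 0.1 kg; loose in one of the cells of the carrier (which one varies), its foot 4 mm above the carrier's underside. Origin: centre of its foot, z up
- spice_jar: spice jar, 45 mm wide, 106 mm tall, screw cap, about 0.11 kg; loose in one of the cells of the carrier (which one varies), its foot 4 mm above the carrier's underside. Origin: centre of its foot, z up
- spare_jar: bystander, to be left alone: a fourth spice jar left standing on the worktop beside the carrier, 45 mm wide, 106 mm tall. Origin: centre of its underside
- tin: bystander, to be left alone: a food tin 76 mm wide, 58 mm tall, standing near one end of the carrier. Origin: centre of its underside
- herb_bottle: bystander, to be left alone: a corked glass bottle 63 mm wide, 137 mm tall, at the left. Origin: centre of its underside
- mug: bystander, to be left alone: a mug 87 mm wide (118 mm over its handle), 93 mm tall, at the right. Origin: centre of its underside
- match_box: bystander, to be left alone: a matchbox 35 x 53 x 14 mm lying at the left front. Origin: centre of its underside
- cup: bystander, to be left alone: a low stoneware cup 68 mm wide, 42 mm tall, at the far right. Origin: centre of its underside
There are look-alikes about, which are no part of the job. What is shaped like the salt but orange or purple is not meant.

How it is judged:
On the way, in this order (a step that is already met when the one before it is completed fails the run):
1. the handle is upright against its stop (joint above 1.5 rad) while the carrier stands on the worktop (value of joint bail above 1.5 rad and height (world z) of carrier below 0.008 m and angle between carrier's own z axis and vertical below 0.06 rad), for 0.2 s.
2. the carrier hangs from the gripper, 50 to 130 mm above the worktop and level (height (world z) of carrier between 0.05 and 0.13 m and angle between carrier's own z axis and vertical below 0.14 rad and contact force between the fingers and carrier above 3 N and distance between the grasp point and handle_grip below 0.04 m), for 0.5 s.
At the end, for the whole second after the job is handed in: Finishes holding: carrier underside 50-130 mm above the worktop, tilt under 0.14 rad, under 0.02 m/s and 0.15 rad/s, handle above 1.46 rad, fingers pressing over 3 N, TCP within 40 mm of the grip's middle; the three jars upright in their cells; no bystander touches the carrier (all of step 2 and linear speed of carrier below 0.02 m/s and angular speed of carrier below 0.15 rad/s and value of joint bail above 1.46 rad and z of salt in the frame of carrier between -0.005 and 0.015 m and horizontal distance between each of salt, pepper, spice_jar and carrier below 0.06 m and angle between each of salt, pepper, spice_jar's own z axis and vertical below 0.35 rad and z of pepper in the frame of carrier between -0.005 and 0.015 m and z of spice_jar in the frame of carrier between -0.005 and 0.015 m and contact force between carrier and spare_jar below 0.2 N and contact force between carrier and tin below 0.2 N and contact force between carrier and herb_bottle below 0.2 N and contact force between carrier and mug below 0.2 N and contact force between carrier and match_box below 0.2 N and contact force between carrier and cup below 0.2 N); the arm keeps its last pose, push and grip.
It fails at once if the carrier is tipped more than 0.3 rad (17 degrees) (angle between carrier's own z axis and vertical above 0.3 rad).
It fails at once if a bystander on the worktop is shifted more than 25 mm (distance of any of spare_jar, tin, herb_bottle, mug, match_box, cup from where it was at the start of the episode above 0.025 m).
It also fails if it takes over 38 s, if anything falls off the work surface, if the arm or the gripper's body presses on something with over 40 N, if the wrist force passes 120 N, or if a joint passes its speed limit or range.

## Robot

A 6-joint arm with a two-finger parallel gripper is mounted at the origin on a cart in front of the work surface, level with it; the furniture and walls round the work are solid. World frame = base frame: x ahead of the robot, y to its left, z up, the work surface at z = 0. Lengths are in m, angles in rad, forces in N, time in s.
With the tool pointing down it reaches from about 0.225 to 0.875 m from the base axis. Payload 3.4 kg.
Tool frame: the origin (TCP) lies between the finger pads, 19 mm behind the fingertips; this is the grasp point; z points along the fingers, y is the line along which they close (so a half turn about z gives the same grasp; the last joint's range is limited). The gripper opens to 85 mm and grips with 20 to 120 N. Pads are 22 mm wide; open, the fingers measure 114 mm over their backs; the gripper's body (76 mm by 85 mm) begins 54 mm behind the grasp point. The pads swing forward as they close: fully open they stand 13 mm farther back than shut.
Start: joints at [-1.227, 0.276, 1.505, -0, 1.361, -0.121], TCP at [0.258, -0.514, 0.25] pointing down, gripper open.
Joint ranges: [-2.89, 2.89], [-0.75, 2.08], [0.22, 2.7], [-1.18, 4.32], [0.11, 2.71], [-2.7, 2.7]. Speed limits (rad/s): [2.57, 2.57, 3.14, 3.14, 3.14, 3.14].

## Interface

Orientations are given as a unit quaternion [w, x, y, z].
In Python, from rig import get_state, eyes, order gives the robot as it stands.
- The arm moves only by the tool drive_tool, never from a script. Its argument "rows" is a list of rows, each a list of 4 numbers: the shift along the tool's x, y, z in units of 25 mm (1.0 is 25 mm), then the turn about the tool's z in units of 6 degrees (1.0 is 6 degrees). A call has exactly 8 rows; each row is the pose to reach, as a shift and turn from the pose commanded when the call began, along the tool's axes at that moment; what a row does not reach only later rows make up. A row lasts 1/12 s, in which the tool goes at most 41.7 mm and 7.16 degrees, less where a joint would pass 70% of its speed; a pose out of reach is approached as far as the arm can. A call with a gripper value outside its range is refused whole. "grip" is the finger opening in mm, from 0 to 85.4, set as the call begins (left out, the last holds). The fingers move at their own pace and stop on an object; "newtons" is the grip in N (left out, the last holds). Time passes only in rows, so rows that repeat a pose let the fingers close, or fill a call up. It gives the time, the measured TCP pose, the force, the opening and the grip force at its end, in the units of the state.
- get_state(): the state, without advancing time (a new reading comes with each control period).
- eyes.get_image(name): name is "side" or "top"; returns (picture, depth): 420x560x3 uint8, red, green, blue; 420x560 float32, m along the optical axis (not along the pixel's ray), 0 where there is no reading.
- eyes.camera_info(name): a dict with "fx", "fy", "cx", "cy" (pixels), "R" (3x3) and "t" (3): a world point X has camera coordinates R X + t. Camera axes: x right, y down, z forward; pixel columns grow to the right and rows downward; lengths in m; the calibration is good to about 2 mm. A picture is of the moment at which its call begins. camera_info takes no time and is no camera call.
- order.sign_off(): hands the job in; it is judged then, once.
The state is a dict: "clock": time; "qpos": joint angles; "qd": joint speeds; "effort": joint torques, N m; "position": TCP position; "ee_rot": TCP orientation; "contact_force": force on the tool from outside, world axes, zero at the start; "moment": the same for the moment, N m; "width": finger opening in m; "gripper_force": force on a finger pad.
Only numpy, scipy, OpenCV 4.12 (cv2) and the standard library are available. Lean on these libraries where they do the work, as an engineer would, in place of code of your own. Each camera call takes 0.05 s, during which the arm holds its last target. There are 200 camera calls.

## Working session

There is one attempt and no reset: what is moved stays moved. The work goes in short steps, Python scripts to look and compute and a tool call to move; the robot and the scene stay as the last step left them, time stands still between calls to the robot, and variables do not carry over. Pictures are saved under pics/ and viewed, at most 10 in all, crops included, and the job is handed in when it is done.

Besides the shell and the picture viewer there is one more tool, called after "Emit:" as name([rows], argument=value, ...), one row to a line, values as JSON. drive_tool: Moves the arm, as the interface text tells. Its arguments: {"type":"object","properties":{"rows":{"type":"array","items":{"type":"array","items":{"type":"number"}}},"grip":{"type":"number"},"newtons":{"type":"number"}},"required":["rows"]}

```bash
ls; mkdir -p pics
python3 - <<'E'
from rig import get_state, eyes, order
import cv2, numpy as np
for n in ("top","side"):
    im,d=eyes.get_image(n); np.savez(f"pics/{n}0.npz",im=im,d=d)
    cv2.imwrite(f"pics/{n}0.png",im[...,::-1])
    c=eyes.camera_info(n); print(n,c["fx"],c["cx"],c["cy"],np.round(c["R"],3).tolist(),np.round(c["t"],3), np.round(-np.array(c["R"]).T@np.array(c["t"]),3))
s=get_state(); print(s)
E
```

```text
pics
top 519.2306729900372 274.9346784964799 207.08970458656208 [[-0.366, -0.93, -0.011], [-0.844, 0.337, -0.417], [0.392, -0.143, -0.909]] [0.13  0.49  1.519] [-0.133  0.174  1.586]
side 487.80389448352975 273.41587977426656 213.55196260330055 [[0.287, -0.958, 0.005], [-0.382, -0.119, -0.916], [0.879, 0.261, -0.4]] [-0.196  0.26   0.982] [-0.707 -0.413  0.632]
{'clock': 0.1, 'qpos': array([-1.22697415e+00,  2.76557984e-01,  1.50597712e+00,  3.19380764e-05,
        1.36070821e+00, -1.20963119e-01]), 'qd': array([-0.00070926, -0.0005636 , -0.00347919,  0.00119823,  0.00026875,
        0.0004611 ]), 'effort': array([ 2.30238984e-03, -4.17699838e+01, -2.46404618e+01, -1.41933942e-04,
        5.77308689e-03,  8.19136375e-06]), 'position': array([ 0.25761269, -0.51358878,  0.24922295]), 'ee_rot': array([-8.21945324e-04,  9.73118577e-01,  2.30303178e-01, -7.62573326e-05]), 'contact_force': array([-0.26177466, -0.32327138, -0.29171307]), 'moment': array([ 0.02615103, -0.01392844,  0.01224615]), 'gripper_force': 0.0, 'width': 0.08521773497896125}
```

View pics/top0.png

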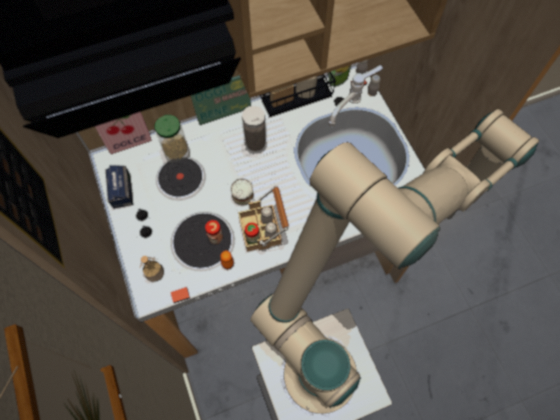

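View pics/side0.png

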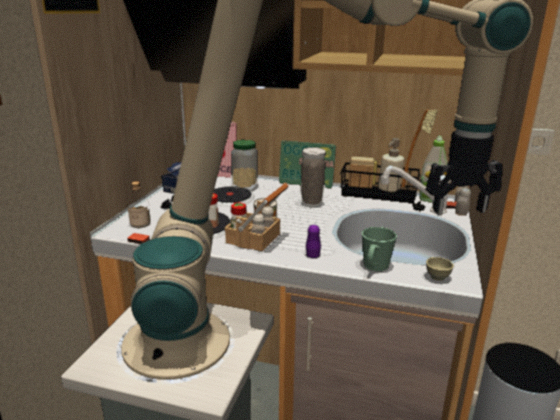

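The top view shows the carrier at about (263,228) with its orange-brown grip at (281,208). In the side view it is at (252,230) with the grip at (276,196). Other things it could be mixed up with: spare red-capped jar at top (213,232), tin at (242,188), orange look-alike at (227,260), and purple look-alike at side (314,240). Next is a close crop plus depth-based points.

```bash
cat > h.py <<'E'
import numpy as np, cv2
from rig import get_state, eyes, order
def cloud(n,d):
    c=eyes.camera_info(n); v,u=np.mgrid[:420,:560]
    P=np.stack([(u-c["cx"])/c["fx"]*d,(v-c["cy"])/c["fy"]*d,d],-1)
    return (P-np.array(c["t"]))@np.array(c["R"])
E
python3 - <<'E'
from h import *
t=np.load("pics/top0.npz"); s=np.load("pics/side0.npz")
a=cv2.resize(t["im"][175:280,195:300],(400,400),interpolation=cv2.INTER_CUBIC)
b=cv2.resize(s["im"][170:270,200:300],(400,400),interpolation=cv2.INTER_CUBIC)
cv2.imwrite("pics/crop0.png",np.hstack([a,b])[...,::-1])
for n,f,box in (("top",t,(180,250,262,300)),("side",s,(175,215,255,300))):
    W=cloud(n,f["d"]); hsv=cv2.cvtColor(f["im"],cv2.COLOR_RGB2HSV)
    m=np.zeros((420,560),bool); y0,y1,x0,x1=box; m[y0:y1,x0:x1]=True
    m&=(hsv[...,0]<16)&(hsv[...,1]>140)&(hsv[...,2]>70)
    n_,l,st,_=cv2.connectedComponentsWithStats(m.astype(np.uint8))
    for k in range(1,n_):
        if st[k,4]>15:
            P=W[(l==k)&(f["d"]>0)]; print(n,st[k],np.median(P,0).round(3),P.min(0).round(3),P.max(0).round(3))
            c=np.median(P,0); A=P[:,:]-c; A=A[np.linalg.norm(A,axis=1)<.09]; print(np.linalg.svd(A-A.mean(0),full_matrices=False)[2][0].round(3), (A.mean(0)+c).round(4))
            v,u=np.nonzero(l==k); print(cv2.minAreaRect(np.c_[u,v].astype(np.float32)))
E
```

```text
top [273 188  14  39 178] [ 0.475 -0.065  0.159] [ 0.413 -0.08   0.148] [ 0.541 -0.051  0.169]
[-0.989  0.147  0.003] [ 0.4755 -0.0653  0.1594]
((279.87347412109375, 206.90042114257812), (39.035888671875, 4.702342987060547), 75.0685806274414)
side [266 184  21  21 111] [ 0.466 -0.071  0.158] [ 0.412 -0.082  0.146] [ 0.537 -0.059  0.162]
[-0.991  0.131 -0.013] [ 0.4689 -0.0709  0.1576]
((275.5953369140625, 192.97470092773438), (5.160647869110107, 27.479351043701172), 48.57633590698242)
```

View pics/crop0.png

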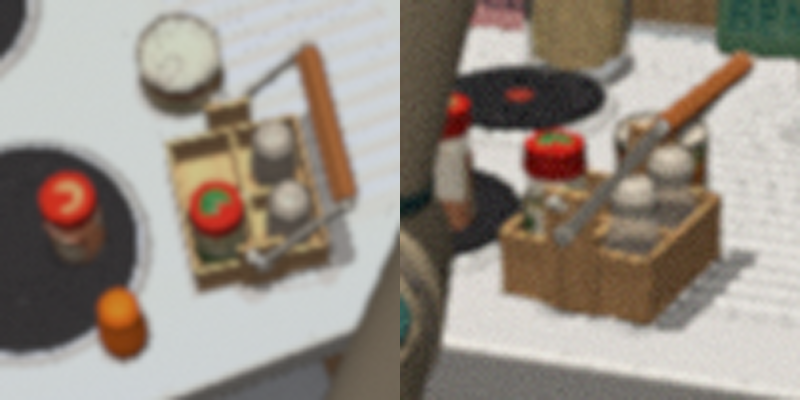

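The crop confirms the choice: plywood carrier with the red-cap jar and two grey-domed shakers in it, its handle folded towards the robot's right. Now I'll refine its pose from the walls.

Run:
```python
from h import *
f=np.load("pics/top0.npz"); W=cloud("top",f["d"]); im=f["im"]
yaw=-.14; c=np.array([.484,.004])
B=lambda P:(P[...,:2]-c)@np.array([[np.cos(yaw),-np.sin(yaw)],[np.sin(yaw),np.cos(yaw)]])
L=B(W); z=W[...,2]
near=(abs(L[...,0])<.1)&(abs(L[...,1])<.1)
hsv=cv2.cvtColor(im,cv2.COLOR_RGB2HSV)
ply=near&(hsv[...,0]>10)&(hsv[...,0]<28)&(hsv[...,1]>70)
for lo,hi in((.04,.06),(.08,.105)):
    m=ply&(z>lo)&(z<hi); v,u=np.nonzero(m); print(lo,m.sum(),L[m].min(0).round(3),L[m].max(0).round(3), cv2.minAreaRect(L[m].astype(np.float32)))
m=ply&(z>.08)&(z<.105)
for s in(-1,1): q=m&(s*L[...,0]>.04); print(s,q.sum(),L[q].mean(0).round(4),L[q].min(0).round(3),L[q].max(0).round(3))
g=near&(hsv[...,0]<16)&(hsv[...,1]>140)&(z>.145)
print("grip",cv2.minAreaRect(L[g].astype(np.float32)),np.median(z[g]))
print(cv2.fitEllipse if 0 else "")
for k in [(242,186),(213,228),(227,258)]: print(k,L[k[1],k[0]].round(3),W[k[1],k[0]].round(3))
```

```text
0.04 262 [-0.071 -0.058] [0.07  0.056] ((-0.0005423054099082947, -0.001155804842710495), (0.1133364662528038, 0.14063869416713715), 89.71592712402344)
0.08 89 [-0.073 -0.028] [0.072 0.052] ((-0.0007138550281524658, 0.015995370224118233), (0.14472779631614685, 0.07688865810632706), 4.406238079071045)
-1 47 [-0.0551  0.0143] [-0.073 -0.028] [-0.04   0.049]
1 34 [0.0666 0.0002] [ 0.063 -0.017] [0.072 0.018]
grip ((0.003097712993621826, -0.07009533792734146), (0.12997382879257202, 0.014062170870602131), 0.2336837649345398) 0.15937488944102682

(242, 186) [0.152 0.023] [0.638 0.005 0.055]
(213, 228) [0.005 0.142] [0.509 0.144 0.106]
(227, 258) [-0.094  0.119] [0.408 0.135 0.088]
```

Emit:
drive_tool([
  [0.8,-0.6,0,0.5],
  [1.8,-1.4,0,1.1],
  [2.9,-2.2,0,1.8],
  [4,-3.1,0,2.6],
  [5.1,-3.9,0,3.4],
  [6.2,-4.8,0,4.2],
  [7.2,-5.6,0,5],
  [7.9,-6.1,0,5.8],
], grip=60)

```text
clock: 0.77
position: [0.3661, -0.286, 0.2497]
ee_rot: [-0.001, 0.997, -0.073, -0.0]
contact_force: [0.4, 0.2, -0.4]
width: 0.06
gripper_force: 0.0
```

```bash
cat >> h.py <<'E'
C=np.array([.484,.003]); YAW=-.14
def rel(ly,z,lx=0.):
    "units along tool axes from the measured pose to carrier-frame (lx,ly), height z"
    from scipy.spatial.transform import Rotation as Ro
    s=get_state(); q=s["ee_rot"]; R=Ro.from_quat([q[1],q[2],q[3],q[0]]).as_matrix()
    c,n=np.cos(YAW),np.sin(YAW)
    T=np.r_[C+[c*lx-n*ly,n*lx+c*ly],z]; x=R[:,0]
    cur=np.arctan2(x[1],x[0])
    p=s["position"]-np.r_[C,0]; 
    print("t",round(s["clock"],2),"loc",np.round([c*p[0]+n*p[1],-n*p[0]+c*p[1],s["position"][2]],4),"units",(R.T@(T-s["position"])/.025).round(2),"turn",round(np.degrees(cur-YAW)/6,2),"w",round(s["width"],4),"F",s["contact_force"].round(2),"gf",s["gripper_force"],"tilt",R[:,2].round(3))
E
python3 -c "
from h import *
rel(-.068,.249)"
```

```text
t 0.77 loc [-0.0764 -0.3026  0.2497] units [ 3.   -9.4   0.04] turn -0.05 w 0.06 F [ 0.36  0.2  -0.37] gf 0.0 tilt [-0.     0.002 -1.   ]
```

Emit:
drive_tool([
  [0.3,-1,0,0],
  [0.8,-2.4,0,0],
  [1.3,-3.9,0,0],
  [1.8,-5.4,0,0],
  [2.2,-6.9,0,0],
  [2.6,-8.2,0,0],
  [2.9,-9.1,0,0],
  [2.9,-9.1,0,0],
])

```text
clock: 1.43
position: [0.4713, -0.0703, 0.2497]
ee_rot: [-0.001, 0.998, -0.069, 0.0]
contact_force: [0.2, 1.0, 0.4]
width: 0.0602
gripper_force: 0.0
```

```bash
python3 -c "
from h import *
rel(-.068,.145)
for n in ('top','side'):
    im,d=eyes.get_image(n); np.savez(f'pics/{n}1.npz',im=im,d=d)
b=cv2.resize(eyes.get_image('side')[0][120:270,200:350],(600,600),interpolation=cv2.INTER_CUBIC)
cv2.imwrite('pics/c1.png',b[...,::-1])"
```

```text
t 1.43 loc [-0.0023 -0.0744  0.2497] units [ 0.09 -0.24  4.19] turn 0.02 w 0.0602 F [0.17 1.03 0.42] gf 0.0 tilt [ 0.001  0.003 -1.   ]
```

View pics/c1.png

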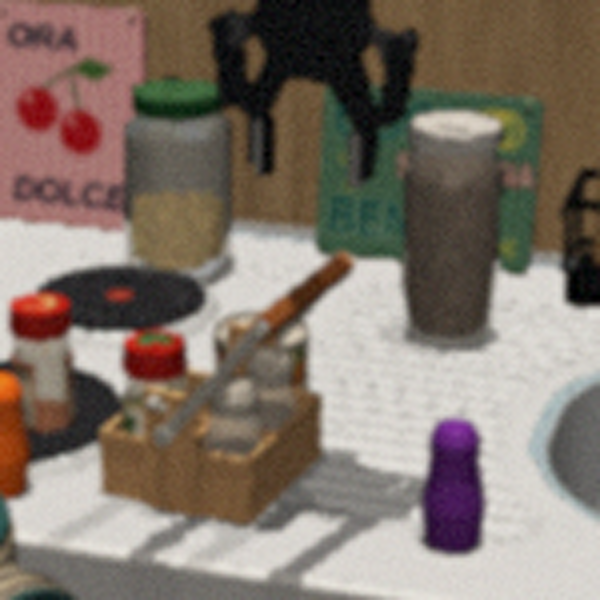

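The crop shows the open fingers at (262,160) and (362,165), straddling the bar (around (310,295)) from above. I'll descend.

Emit:
drive_tool([
  [0.1,-0.2,0.4,0],
  [0.1,-0.2,1,0],
  [0.1,-0.2,1.7,0],
  [0.1,-0.2,2.4,0],
  [0.1,-0.2,3.1,0],
  [0.1,-0.2,3.7,0],
  [0.1,-0.2,4.1,0],
  [0.1,-0.2,4.1,0],
])

```text
clock: 2.25
position: [0.471, -0.0701, 0.1447]
ee_rot: [-0.001, 0.997, -0.072, -0.003]
contact_force: [-0.2, -0.1, 0.1]
width: 0.0599
gripper_force: 0.0
```

```bash
python3 -c "
from h import *
rel(0.018,.16)"
```

```text
t 2.25 loc [-0.0027 -0.0742  0.1447] units [ 0.09 -3.69 -0.61] turn -0.05 w 0.0599 F [-0.2  -0.07  0.12] gf 0.0 tilt [-0.006  0.001 -1.   ]
```

Emit:
drive_tool([
  [0.1,-0.2,0,0],
  [0.1,-0.5,0,0],
  [0.1,-0.8,-0.1,0],
  [0.1,-1.1,-0.2,0],
  [0.1,-1.4,-0.3,0],
  [0.1,-1.7,-0.4,0],
  [0.1,-2.0,-0.4,0],
  [0.1,-2.2,-0.5,0],
])

```text
clock: 2.92
position: [0.4835, -0.0143, 0.1601]
ee_rot: [-0.0, 0.997, -0.071, 0.0]
contact_force: [1.1, -0.4, 0.8]
width: 0.06
gripper_force: 0.3
```

Emit:
drive_tool([
  [0,-0.1,0,0],
  [0,-0.2,0,0],
  [0,-0.4,0,0],
  [0,-0.6,0,0],
  [0,-0.7,0,0],
  [0,-0.8,0,0],
  [0,-0.9,0,0],
  [0,-0.9,0,0],
])

```text
clock: 3.58
position: [0.4867, 0.0071, 0.1599]
ee_rot: [-0.0, 0.997, -0.071, -0.0]
contact_force: [0.1, -0.3, 0.7]
width: 0.0601
gripper_force: 0.0
```

```bash
cat > look.py <<'E'
import sys
from h import *
rel(0.022,.168)
k=sys.argv[1]; out=[]
for n,box in (("top",(170,270,210,310)),("side",(170,270,200,300))):
    im,d=eyes.get_image(n); W=cloud(n,d); L=W[...,:2]-C
    c,s=np.cos(YAW),np.sin(YAW); lx=L[...,0]*c+L[...,1]*s; ly=-L[...,0]*s+L[...,1]*c; z=W[...,2]
    hsv=cv2.cvtColor(im,cv2.COLOR_RGB2HSV)
    g=(hsv[...,0]<16)&(hsv[...,1]>140)&(hsv[...,2]>60)&(z>.13)&(z<.35)&(abs(lx)<.09)&(abs(ly)<.12)
    if g.sum(): print(n,g.sum(),"grip lx,ly,z",[np.round(np.percentile(a[g],[5,50,95]),3) for a in(lx,ly,z)], "slope",np.polyfit(lx[g],ly[g],1).round(3),np.polyfit(lx[g],z[g],1).round(3))
    y0,y1,x0,x1=box; out.append(cv2.resize(im[y0:y1,x0:x1],(400,400),interpolation=cv2.INTER_CUBIC))
cv2.imwrite(f"pics/l{k}.png",np.hstack(out)[...,::-1])
E
python3 look.py 1
```

```text
t 3.58 loc [0.0021 0.0045 0.1599] units [-0.08 -0.7  -0.33] turn -0.02 w 0.0601 F [ 0.1  -0.31  0.67] gf 0.0 tilt [-0.  0. -1.]
side 70 grip lx,ly,z [array([-0.062, -0.033, -0.005]), array([-0.024, -0.02 , -0.012]), array([0.175, 0.182, 0.185])] slope [ 0.019 -0.019] [0.034 0.183]
```

View pics/l1.png

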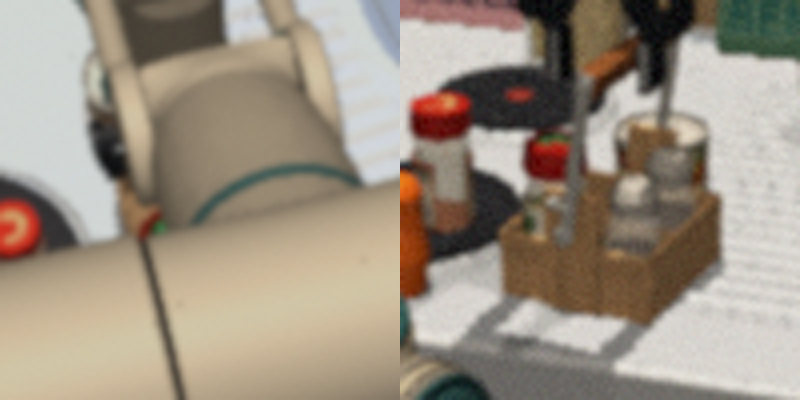

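The handle is nearly upright (grip at (610,60) in the right half, between the fingers), and the carrier hasn't moved. I'll finish the swing by closing partway, which pushes the pad towards +y.

Emit:
drive_tool([
  [-0.1,0,-0.1,0],
  [-0.1,0,-0.2,0],
  [-0.1,0,-0.3,0],
  [-0.1,0,-0.3,0],
  [-0.1,0,-0.3,0],
  [-0.1,0,-0.3,0],
  [-0.1,0,-0.3,0],
  [-0.1,0,-0.3,0],
], grip=34, newtons=20)

```text
clock: 4.35
position: [0.4843, 0.007, 0.1675]
ee_rot: [0.0, 0.997, -0.071, 0.0]
contact_force: [0.8, 0.1, 0.4]
width: 0.0342
gripper_force: 0.3
```

Emit:
drive_tool([
  [0,0,0,0],
  [0,-0.05,0,0],
  [0,-0.1,0,0],
  [0,-0.15,0,0],
  [0,-0.2,0,0],
  [0,-0.2,0,0],
  [0,-0.2,0,0],
  [0,-0.2,0,0],
])

```text
clock: 5.02
position: [0.4848, 0.0121, 0.1674]
ee_rot: [-0.0, 0.997, -0.071, -0.0]
contact_force: [-0.2, 0.0, 0.9]
width: 0.0338
gripper_force: 0.0
```

```bash
python3 look.py 2
```

```text
t 5.02 loc [-0.0004  0.0092  0.1674] units [ 0.02 -0.51 -0.02] turn -0.02 w 0.0338 F [-0.24  0.01  0.9 ] gf 0.0 tilt [-0.  0. -1.]
side 76 grip lx,ly,z [array([-0.062, -0.039, -0.002]), array([-0.008, -0.005,  0.012]), array([0.174, 0.184, 0.186])] slope [0.253 0.008] [0.058 0.185]
```

Emit:
drive_tool([
  [0,-0.02,0,0],
  [0,-0.05,0,0],
  [0,-0.08,0,0],
  [0,-0.1,0,0],
  [0,-0.1,0,0],
  [0,-0.1,0,0],
  [0,-0.1,0,0],
  [0,-0.1,0,0],
])

```text
clock: 5.78
position: [0.4854, 0.0142, 0.1676]
ee_rot: [0.0, 0.997, -0.071, 0.0]
contact_force: [-0.8, -3.3, 1.9]
width: 0.0339
gripper_force: 1.7
```

Emit:
drive_tool([
  [0,-0.02,0,0],
  [0,-0.05,0,0],
  [0,-0.08,0,0],
  [0,-0.1,0,0],
  [0,-0.1,0,0],
  [0,-0.1,0,0],
  [0,-0.1,0,0],
  [0,-0.1,0,0],
])

```text
clock: 6.45
position: [0.4858, 0.0169, 0.1675]
ee_rot: [0.0, 0.997, -0.071, 0.0]
contact_force: [-0.5, -2.6, 2.3]
width: 0.0341
gripper_force: 1.6
```

```bash
python3 look.py 3
```

```text
t 6.45 loc [-1.000e-04  1.400e-02  1.675e-01] units [ 0.   -0.32 -0.02] turn -0.02 w 0.0341 F [-0.47 -2.64  2.33] gf 1.5945874527096748 tilt [ 0. -0. -1.]
side 79 grip lx,ly,z [array([-0.061, -0.039, -0.001]), array([-0.003,  0.   ,  0.032]), array([0.172, 0.185, 0.188])] slope [0.35  0.018] [0.194 0.192]
```

View pics/l3.png

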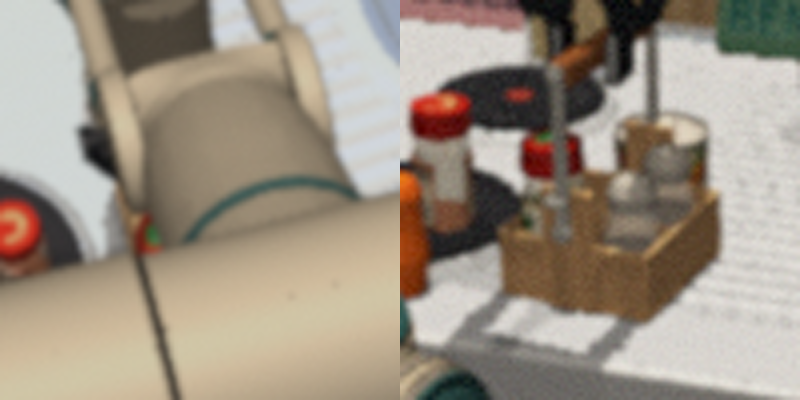

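The force shows the handle is against its stop (the arm now runs straight up at (560,150)) and the carrier still stands. I'll back off to centre and check the angle before gripping.

Emit:
drive_tool([
  [0,0.05,0,0],
  [0,0.1,0,0],
  [0,0.2,-0.1,0],
  [0,0.3,-0.2,0],
  [0,0.4,-0.2,0],
  [0,0.4,-0.2,0],
  [0,0.4,-0.2,0],
  [0,0.4,-0.2,0],
])

```text
clock: 7.22
position: [0.4841, 0.0072, 0.1725]
ee_rot: [-0.0, 0.997, -0.071, -0.0]
contact_force: [-0.1, 0.4, -0.6]
width: 0.0341
gripper_force: 0.0
```

```bash
python3 look.py 4
```

```text
t 7.22 loc [-0.0004  0.0041  0.1725] units [ 0.02 -0.71  0.18] turn -0.03 w 0.0341 F [-0.07  0.38 -0.6 ] gf 0.0 tilt [-0.  0. -1.]
side 83 grip lx,ly,z [array([-0.059, -0.037,  0.001]), array([-0.008, -0.004,  0.006]), array([0.174, 0.184, 0.186])] slope [0.113 0.002] [0.058 0.184]
```

Emit:
drive_tool([
  [0,0.05,0,0],
  [0,0.1,0,0],
  [0,0.1,0,0],
  [0,0.1,0,0],
  [0,0.1,0,0],
  [0,0.1,0,0],
  [0,0.1,0,0],
  [0,0.1,0,0],
], grip=8, newtons=25)

```text
clock: 7.98
position: [0.4838, 0.0044, 0.1724]
ee_rot: [0.0, 0.997, -0.071, -0.0]
contact_force: [-0.9, -2.3, -0.0]
width: 0.0155
gripper_force: 28.7
```

Emit:
drive_tool([
  [0,0,0,0],
  [0,0,0,0],
  [0,0,0,0],
  [0,0,0,0],
  [0,0,0,0],
  [0,0,0,0],
  [0,0,0,0],
  [0,0,0,0],
], grip=0, newtons=60)

```text
clock: 8.65
position: [0.4839, 0.0044, 0.1725]
ee_rot: [0.0, 0.997, -0.071, 0.0]
contact_force: [0.1, -2.8, 0.9]
width: 0.015
gripper_force: 61.7
```

```bash
python3 look.py 5
```

```text
t 8.65 loc [-0.0003  0.0014  0.1725] units [ 0.01 -0.82  0.18] turn -0.02 w 0.015 F [ 0.1  -2.76  0.86] gf 61.74280285835266 tilt [-0. -0. -1.]
side 67 grip lx,ly,z [array([-0.061, -0.042, -0.012]), array([-0.007, -0.004,  0.005]), array([0.176, 0.184, 0.186])] slope [ 0.015 -0.002] [0.018 0.183]
```

View pics/l5.png

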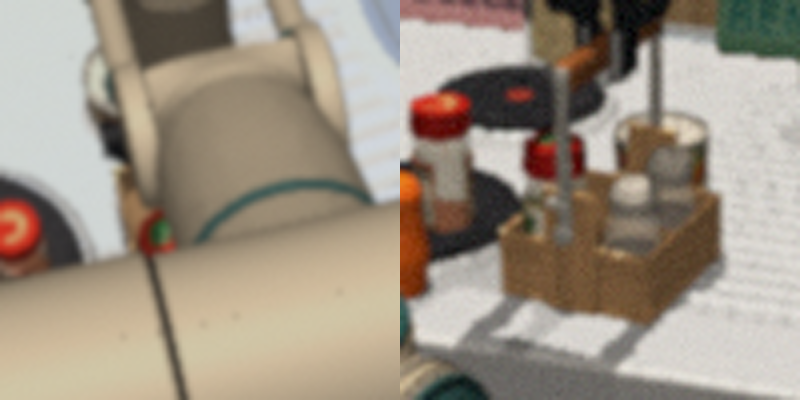

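The bar is held (15 mm opening, 62 N) upright against its stop, with the carrier flat. Lifting slowly.

Emit:
drive_tool([
  [0,0,-0.05,0],
  [0,0,-0.15,0],
  [0,0,-0.3,0],
  [0,0,-0.5,0],
  [0,0,-0.7,0],
  [0,0,-0.9,0],
  [0,0,-1.1,0],
  [0,0,-1.3,0],
], newtons=70)

```text
clock: 9.42
position: [0.4839, 0.0046, 0.2056]
ee_rot: [-0.0, 0.997, -0.071, 0.0]
contact_force: [0.7, -0.0, -6.6]
width: 0.015
gripper_force: 68.3
```

Emit:
drive_tool([
  [0,0,-0.25,0],
  [0,0,-0.5,0],
  [0,0,-0.8,0],
  [0,0,-1.1,0],
  [0,0,-1.4,0],
  [0,0,-1.7,0],
  [0,0,-1.85,0],
  [0,0,-1.9,0],
])

```text
clock: 10.08
position: [0.4844, 0.0045, 0.2536]
ee_rot: [0.0, 0.997, -0.071, 0.001]
contact_force: [0.2, -0.1, -6.0]
width: 0.015
gripper_force: 68.3
```

Emit:
drive_tool([
  [0,0,0,0],
  [0,0,0,0],
  [0,0,0,0],
  [0,0,0,0],
  [0,0,0,0],
  [0,0,0,0],
  [0,0,0,0],
  [0,0,0,0],
])

```text
clock: 10.75
position: [0.4839, 0.0046, 0.2524]
ee_rot: [0.0, 0.997, -0.071, -0.0]
contact_force: [0.6, 0.6, -6.7]
width: 0.0152
gripper_force: 68.3
```

```bash
sed -i 's/(170,270,200,300)/(120,270,190,340)/' look.py
cat >> look.py <<'E'
ply=(hsv[...,0]>8)&(hsv[...,0]<28)&(hsv[...,1]>70)&(abs(lx)<.08)&(abs(ly)<.08)&(z>.04)&(z<.2)
print("ply z range",np.percentile(z[ply],[1,50,99]).round(3))
for nm,f in (("right wall",(abs(ly+.058)<.008)&(abs(lx)<.058)),("near wall",(abs(lx+.062)<.01)&(abs(ly)<.05))):
    q=ply&f; A=np.c_[lx[q],ly[q],z[q]]; m=A.mean(0); nv=np.linalg.svd(A-m,full_matrices=False)[2][2]; print(nm,q.sum(),m.round(3),"normal",nv.round(3),"zmin",np.percentile(z[q],2).round(3))
E
python3 look.py 6
```

```text
t 10.75 loc [-0.0003  0.0015  0.2524] units [ 0.01 -0.82  3.38] turn -0.02 w 0.0152 F [ 0.64  0.55 -6.67] gf 68.3202588558197 tilt [-0. -0. -1.]
top 58 grip lx,ly,z [array([-0.047, -0.037, -0.021]), array([0.031, 0.042, 0.051]), array([0.18 , 0.19 , 0.195])] slope [0.473 0.059] [0.203 0.196]
side 181 grip lx,ly,z [array([-0.062, -0.042, -0.   ]), array([-0.008,  0.009,  0.039]), array([0.171, 0.191, 0.265])] slope [-0.085  0.009] [0.182 0.221]
ply z range [0.083 0.119 0.191]
right wall 323 [-0.006 -0.056  0.108] normal [-0.01  -1.    -0.008] zmin 0.082
near wall 678 [-0.059 -0.002  0.118] normal [0.999 0.003 0.052] zmin 0.085
```

View pics/l6.png

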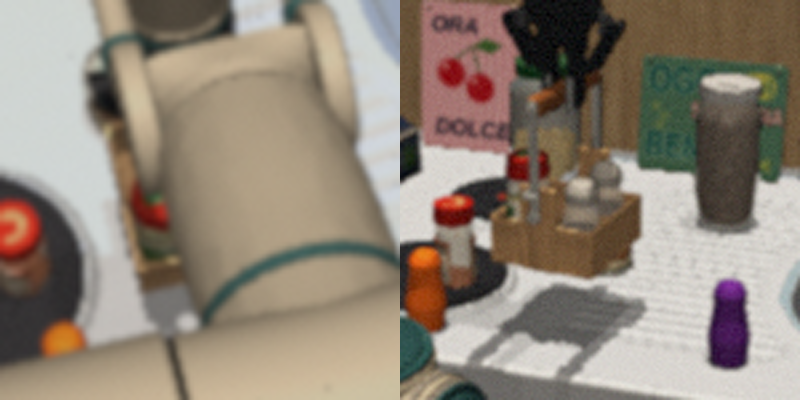

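The side view shows the carrier hanging level at (565,230) above its shadow, with all three jars in their cells. Its underside is about 80 mm up.

```bash
python3 -c "
from rig import order
print(order.sign_off())"
```

```text
the job is handed in; nothing more can be done
None
```

I handed the job in with the handle upright against its stop and the carrier held level and still by the middle of its grip, about 80 mm above the worktop with all three jars in their cells; I saw no contact with the bystanders, and the sign-off returned no verdict.

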